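# Push an empty tin through the flap of the recycling chute

### The job

Put the rinsed, empty tin that is draining on the ledge of the recycling chute into its bin: without picking it up, push it along the ledge with the fingertips and on through the hanging flap until it drops off the sill into the bin behind, then draw the fingers out so that the flap swings shut. Do not lift the tin or force the flap, and leave the jar, the teacup and everything else on the table where they stand.

Things in the scene. Friction and masses are not known exactly. Their poses are not given: they have to be found in the camera images.
- chute: Countertop recycling chute of bare sheet steel, fixed to the table. Origin on the table top (z 0) below the middle of the opening, in the plane of its front. Its +x points level into the bin, the way the tin is pushed (away from the robot, within about 13 degrees), +y to the left along the ledge, z up. Chute frame below means this one, in mm.
- opening (a point): Middle of the opening's lower edge: chute frame (0, 0, 95), on the ledge. The opening is 160 wide (y -81 to 81) and 62 high. Its steel jambs (x 0 to 14, y 81 to 109 each side) and the cheeks behind stand up to z 167; a clear roof (top at z 170, trim 173) starts at x 6. In front of x 0 there is only the ledge (and flat screw heads, 4).
- sill (a point): Middle of the sill edge, where the ledge ends just before the flap in a straight drop into the bin: chute frame (-4, 0, 95). The draining ledge before it is flat and level (top at z 95, grooves only drawn), runs from its open front edge at x -200 to x -4, and is 420 wide (y -210 to 210) with 8 high rims at its two ends.
- bin (a point): Centre of the bin's floor: chute frame (105, 0, 6). The bin spans x -4 to 214 and y -105 to 105 inside, 89 deep below the sill.
- flap (a joint): The plain aluminium flap, 152 wide, 3 thick, 40 g, hanging in the opening from a rod at chute frame x 4, z 161. 0 = hanging shut; grows (rad) as its lower edge swings into the bin (+x only), stop at 1.45. No spring or catch: it yields to a push of under 1 N and falls shut by its own weight.
- flap_edge (a point): The middle of the flap's lower edge, 60 mm below the rod; shut, it hangs 6 mm above the ledge.
- tin: The empty steel tin: a ribbed cylinder 68 mm in diameter, 38 high, about 50 g, mouth down on the ledge. Origin at the centre of its underside. It starts 90 to 125 mm left or right of the opening's middle, centre 115 to 145 before the flap. It slides when pushed (friction about 0.6). Stopped with its centre barely past the sill edge it may hang there under the flap; pushed 30 past it, it falls.
- tin_center (a point): The centre of the tin, 19 mm above its underside.
- jar: Closed glass jar with a black cap, 60 mm in diameter, 80 high, standing on the ledge at about the same distance from the flap as the tin, on the other side of the opening's middle. Origin at the centre of its underside. Leave it.
- teacup: Small blue teacup, 66 mm across, 58 high, standing at the left end of the ledge (chute frame y about 170), about 45 mm before the plane of the opening. Origin at the centre of its underside. Leave it.
- rice_bowl: Large white bowl, 230 mm across, 85 high, on the table to the left. Origin at the centre of its underside. Leave it.
- soy: Brown glass bottle, 56 mm in diameter, 170 high, on the table left of the chute. Origin at the centre of its underside. Leave it.
- mug: White mug, 80 mm in diameter, 88 high, on the table right of the chute. Origin at the centre of its underside. Leave it.
- soup_bowl: Lidded lacquer soup bowl, 112 mm across, 82 high, on the table to the right. Origin at the centre of its underside. Leave it.
- tea_caddy: Round copper tea caddy, 76 mm in diameter, 110 high, on the table at the far right. Origin at the centre of its underside. Leave it.
Not all that is in view belongs to the job. What is meant by the tin is not pink, purple or red, and is the smaller of those in its own colour.

How it is judged:
By the outcome, as a careful person would: the job done as asked, in the order asked, and still so for the second after the job is handed in, with the robot touching nothing.
It also fails if it takes over 40 s, if anything falls off the work surface, if the arm or the gripper's body presses on something with over 40 N, if the wrist force passes 120 N, or if a joint passes its speed limit or range.

### The arm

A 6-joint arm with a two-finger parallel gripper is mounted at the origin on the work surface. World frame = base frame: x ahead of the robot, y to its left, z up, the work surface at z = 0. Lengths are in m, angles in rad, forces in N, time in s.
With the tool pointing down it reaches from about 0.4 to 0.825 m from the base axis. Payload 7 kg.
Tool frame: the origin (TCP) lies on the mounting face of the last link; the fingertips stand arm.tcp_to_tips ahead of it and the grasp point (between the pads) lies 159 mm ahead of it (arm.tcp_to_tips is the distance from the TCP to the fingertips, in m); z points along the fingers, y is the direction in which the jaws open and shut (so a half turn about z gives the same grasp; the last joint's range is limited). The gripper opens to 88 mm and grips with 3 to 60 N. Pads are 19 mm wide; open, the fingers measure 130 mm over their backs; the gripper's body (78 mm by 193 mm) begins 47 mm behind the grasp point.
Start: joints at [1.565, 0.359, 0.012, 0, -1.224, -0.288], TCP at [0.195, 0.646, 0.405] pointing down, gripper open.
Joint ranges: [-3.07, 3.07], [-1.43, 2.12], [-1.02, 1.25], [-3.03, 1.67], [-3.05, -0], [-3.03, 3.03]. Speed limits (rad/s): [2.39, 2.39, 3.01, 3.14, 3.14, 3.14].

### API

Orientations are given as [roll, pitch, yaw] about the fixed x, y, z axes, in that order (R = Rz(yaw) Ry(pitch) Rx(roll)).
In Python, from station import arm, cams, job_done, finder gives the robot as it stands.
- The arm moves only by the tool play_rows, never from a script. Its argument "targets" is a list that holds one entry, the list of rows, each a list of 4 numbers: the shift along the tool's x, y, z in m, then the turn about the tool's z in degrees. A call has 1 to 5 rows; each row is the pose to reach, as a shift and turn from the pose commanded when the call began, along the tool's axes at that moment; what a row does not reach only later rows make up. A row lasts 1/8 s, in which the tool goes at most 62.5 mm and 10.7 degrees, less where a joint would pass 70% of its speed; a pose out of reach is approached as far as the arm can. A call with a gripper value outside its range is refused whole. "grip" is the closure in counts, from 0 (fully open) to 255 (shut), set as the call begins (left out, the last holds). The fingers move at their own pace and stop on an object; "newtons" is the grip in N (left out, the last holds). Time passes only in rows, so rows that repeat a pose let the fingers close. It gives the time, the measured TCP pose, the force and the opening at its end, in the units of the state.
- arm.get_state(): the state, without advancing time (a new reading comes with each control period).
- cams.grab_frame(name): name is "scene" or "side" or "wrist"; returns (picture, depth): 384x512x3 uint8, red, green, blue; 384x512 float32, m along the optical axis (not along the pixel's ray), 0 where there is no reading.
- cams.camera_params(name): a dict with "intrinsics" (3x3 intrinsics, pixels), "position" and "attitude" of the camera in the world. Camera axes: x right, y down, z forward; pixel columns grow to the right and rows downward; lengths in m; the calibration is good to about 2 mm. A picture is of the moment at which its call begins: read the wrist's pose just before it. camera_params takes no time and is no camera call; for the wrist camera it gives the pose at the moment of the call.
- job_done(): hands the job in, once; it reports no verdict.
Trained networks look in the newest picture that a camera, given by its name, has taken for a name from the list of things; names that differ only in an ending like _2 or _b are one class to them, and where a whole thing is asked for, a point or a joint stands for the part that bears it (a point fixed in the world has none). Each returns a list of dicts, best first, with "score" (0 to 1); they miss things now and then, are a little off and sometimes report something else, mostly with a low value. They report only what shows in the picture. A call takes as long as a camera call. They do not tell look-alikes from the thing itself.
- finder.find_in(camera, query): "xyz" ([x, y, z] in m, in world coordinates, good to about 4 mm: the middle of the surface that is visible of it).
- finder.masks_of(camera, query): "mask" (384x512 bool, what is visible of it).
The state is a dict: "t": time; "q": joint angles; "qd": joint speeds; "joint_efforts": joint torques, N m; "eef_pos": TCP position; "ee_rot": TCP orientation; "force": force on the tool from outside, world axes, zero at the start; "moment": the same for the moment, N m; "width": finger opening in m.
Only numpy, scipy, OpenCV 4.12 (cv2) and the standard library are available. Lean on these libraries where they do the work, as an engineer would, in place of code of your own. Each camera call takes 0.05 s, during which the arm holds its last target. There are 200 camera calls.

## Working session

There is one attempt and no reset: what is moved stays moved. The work goes in short steps, Python scripts to look and compute and a tool call to move; the robot and the scene stay as the last step left them, time stands still between calls to the robot, and variables do not carry over. Pictures are saved under pics/ and viewed, about 8 in all and at most 12, crops included, and the job is handed in when it is done.

Besides the shell and the picture viewer there is one more tool, called after "Call:" in YAML: its name, and indented under it one key for each argument. play_rows: Moves the arm, as the interface text tells. Its arguments: {"type":"object","properties":{"targets":{"type":"array","items":{"type":"array","items":{"type":"array","items":{"type":"number"}}}},"grip":{"type":"number"},"newtons":{"type":"number"}},"required":["targets"]}

```bash
mkdir -p pics; ls; cat > h.py <<'E'
import numpy as np, cv2
from station import arm, cams, job_done, finder
from scipy.spatial.transform import Rotation as R
def cp(n):
    p=cams.camera_params(n); return p
def save(n,f):
    im,d=cams.grab_frame(n); cv2.imwrite('pics/'+f,im[:,:,::-1]); np.save('pics/'+f[:-4]+'.npy',d); return im,d
E
python3 - <<'E'
from h import *
s=arm.get_state(); print(s, arm.tcp_to_tips)
print(cp('scene'));print(cp('side'))
a,_=save('scene','a.png'); 
for q in ['tin','jar','teacup','flap','opening','chute']:
  print(q,[(np.round(o['xyz'],3),round(o['score'],2)) for o in finder.find_in('scene',q)])
b,_=save('side','b.png')
for q in ['tin','jar','teacup','flap']:
  print(q,[(np.round(o['xyz'],3),round(o['score'],2)) for o in finder.find_in('side',q)])
E
```

```text
pics
{'t': 0.0, 'q': array([ 1.56510852e+00,  3.59398405e-01,  1.10486049e-02, -3.70113222e-04,
       -1.22410840e+00, -2.88085707e-01]), 'qd': array([-1.46194757e-03,  6.82775515e-04,  9.77625678e-05, -3.30500900e-05,
        3.21941206e-04, -3.36011340e-04]), 'joint_efforts': array([ 6.80249996e-04, -5.82713342e+01,  2.93061697e+01,  6.99723691e+00,
        7.02699821e-03, -1.52410912e-04]), 'eef_pos': array([0.19540721, 0.64588686, 0.40370693]), 'ee_rot': array([ 3.13990040e+00, -1.38627356e-04, -2.93899446e-01]), 'force': array([-0.14897906,  1.75109298, -0.26267375]), 'moment': array([-0.00221888,  0.02558786,  0.02618903]), 'width': 0.0876812028437784} 0.1781
{'intrinsics': array([[488.40849813,   0.        , 246.55074561],
       [  0.        , 488.40849813, 187.83971628],
       [  0.        ,   0.        ,   1.        ]]), 'position': array([1.70451602, 0.12602678, 0.86127554]), 'attitude': array([-2.12156426, -0.00401598,  1.65108817])}
{'intrinsics': array([[459.24844733,   0.        , 253.34427824],
       [  0.        , 459.24844733, 191.50455674],
       [  0.        ,
[... 262 characters left out ...]
  0.13 ]), 0.65), (array([0.345, 0.228, 0.035]), 0.62)]
jar [(array([0.565, 0.171, 0.148]), 0.71)]
teacup [(array([0.652, 0.226, 0.136]), 0.87)]
flap []
opening [(array([0.792, 0.043, 0.111]), 0.83), (array([ 0.724, -0.389,  0.08 ]), 0.68)]
chute [(array([0.788, 0.042, 0.116]), 0.85), (array([ 0.586, -0.395,  0.065]), 0.48)]
tin [(array([0.357, 0.029, 0.037]), 0.83), (array([ 0.493, -0.023,  0.132]), 0.65), (array([0.339, 0.204, 0.036]), 0.65), (array([ 0.301, -0.232,  0.053]), 0.61), (array([ 0.424, -0.246,  0.05 ]), 0.57), (array([0.446, 0.543, 0.046]), 0.5)]
jar [(array([0.541, 0.148, 0.152]), 0.93)]
teacup [(array([0.626, 0.224, 0.13 ]), 0.72)]
flap [(array([0.645, 0.049, 0.137]), 0.48)]
```

View pics/a.png

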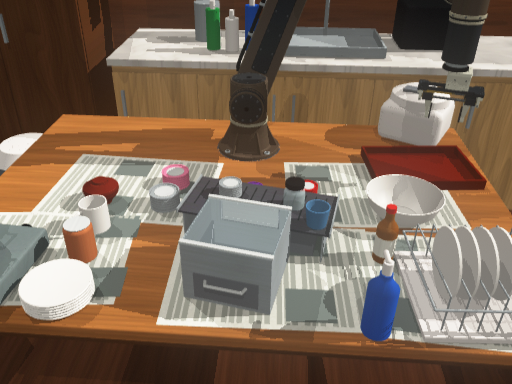

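View pics/b.png

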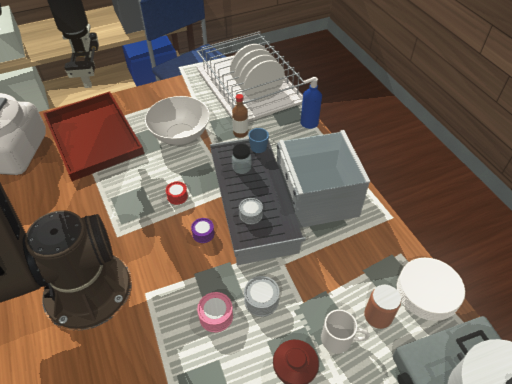

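The tin on the ledge is the small grey one, at scene (230,187) and side (251,210). The larger grey look-alike stands on the table at side (262,295). The jar is at side (242,158) and the teacup at (259,140). Next I'll fit the chute frame from depth.

```bash
cat >> h.py <<'E'
def cloud(n,d,p=None):
    p=p or cp(n); K=p['intrinsics']; v,u=np.indices(d.shape)
    P=np.stack([(u-K[0,2])*d/K[0,0],(v-K[1,2])*d/K[1,1],d],-1)
    return P@R.from_euler('xyz',p['attitude']).as_matrix().T+p['position']
E
python3 - <<'E'
from h import *
D={'side':np.load('pics/b.npy'),'scene':np.load('pics/a.npy')}
for n,d in D.items():
    P=cloud(n,d); ok=d>0
    m=ok&(abs(P[...,2]-.095)<.006)&(P[...,0]>.35)&(P[...,0]<.8)&(P[...,1]>-.25)&(P[...,1]<.35)
    k=cv2.morphologyEx(m.astype(np.uint8),cv2.MORPH_OPEN,np.ones((3,3)))
    _,L,st,_=cv2.connectedComponentsWithStats(k); i=1+np.argmax(st[1:,4]); Q=P[L==i]
    r=cv2.minAreaRect((Q[:,:2]*1000).astype(np.float32)); print(n,len(Q),r,np.round(cv2.boxPoints(r)),np.median(Q[:,2]))
    for lo,hi,name in [(.125,.142,'tin'),(.165,.185,'jar'),(.16,.18,'roof')]:
        m=ok&(P[...,2]>lo)&(P[...,2]<hi)
        if name=='tin': m&=np.hypot(P[...,0]-.5,P[...,1]+.02)<.07
        elif name=='jar': m&=np.hypot(P[...,0]-.55,P[...,1]-.16)<.06
        else: m&=(P[...,0]>.58)&(P[...,0]<1)&(abs(P[...,1]-.05)<.2)
        Q=P[m]
        if len(Q)>5: print(name,len(Q),cv2.minEnclosingCircle((Q[:,:2]*1000).astype(np.float32)),np.median(Q[:,2]),cv2.minAreaRect((Q[:,:2]*1000).astype(np.float32)))
b=cv2.imread('pics/b.png')[110:270,190:380]; cv2.imwrite('pics/b2.png',cv2.resize(b,None,fx=4,fy=3.6,interpolation=cv2.INTER_CUBIC)[:600])
E
```

```text
side 5480 ((541.7586059570312, 76.7078857421875), (421.71685791015625, 197.16380310058594), 78.66902160644531) [[ 404. -111.]
 [ 597. -149.]
 [ 680.  264.]
 [ 487.  303.]] 0.09581329556529761
tin 381 ((493.100830078125, -15.896800994873047), 35.79527282714844) 0.13179694880849624 ((494.6890869140625, -16.64144515991211), (68.50778198242188, 66.39392852783203), 55.61978530883789)
jar 207 ((544.7255859375, 168.69998168945312), 29.64791488647461) 0.1751714674513143 ((544.0502319335938, 167.75970458984375), (53.3850212097168, 49.890098571777344), 73.07850646972656)
roof 4142 ((745.4799194335938, 30.20222282409668), 153.9346923828125) 0.17071676795333074 ((745.6566772460938, 31.092079162597656), (225.1795196533203, 224.281005859375), 78.38957214355469)
scene 811 ((509.2273254394531, -96.26860046386719), (83.65524291992188, 208.21739196777344), 77.70033264160156) [[ 399. -115.]
 [ 602. -159.]
 [ 620.  -78.]
 [ 416.  -33.]] 0.09722787318109194
tin 283 ((494.6676330566406, -14.945378303527832), 37.6148567199707) 0.1333317113294502 ((495.18353271484375, -16.41008758544922), (72.99050903320312, 64.00338745117188), 6.557418346405029)
jar 222 ((544.068603515625, 168.62640380859375), 29.6444034576416) 0.1765405487148589 ((544.6549072265625, 170.34654235839844), (51.0849494934082, 57.28230667114258), 51.89303207397461)
roof 5236 ((751.8961181640625, 30.804248809814453), 153.21595764160156) 0.17203111814123756 ((747.1756591796875, 31.083145141601562), (222.9031219482422, 229.1837158203125), 78.75535583496094)
```

View pics/b2.png

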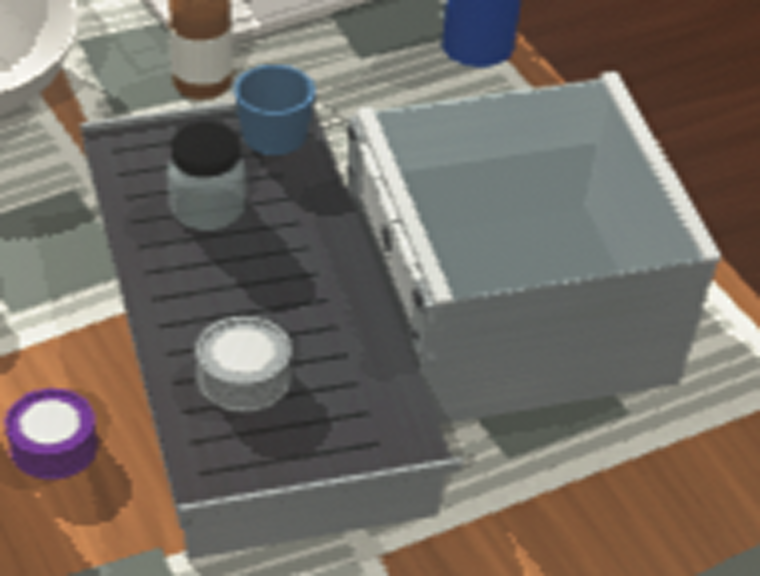

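The crop shows the small grey tin at about (243,360), the jar at (206,175) and the cup at (275,105). The flap side is along (400,230).

Chute frame: yaw about -11.3°, origin about (0.641, 0.054). In that frame the tin is at (-131,-98) and the jar at (-117,93).

The plan is to push the tin in +y with the near-closed fingers, turn, then push in +x.

```bash
cat >> h.py <<'E'
YAW=np.deg2rad(-11.3); O=np.array([.6413,.0542])
ex=np.array([np.cos(YAW),np.sin(YAW)]); ey=np.array([-ex[1],ex[0]])
def c2w(x,y): return O+ex*x/1000+ey*y/1000
def w2c(p): p=np.asarray(p)[:2]-O; return np.round([1000*p@ex,1000*p@ey],1)
def st():
    s=arm.get_state(); print('t',round(s['t'],2),'chute',w2c(s['eef_pos']),'tipz',round(s['eef_pos'][2]-.1781,4),'yaw_c',round(np.degrees(s['ee_rot'][2]-YAW),1),'F',np.round(s['force'],1),'w',round(s['width'],3)); return s
def rows(pts,n=5):
    """pts: (chute x mm, y mm, tip z mm, yaw rel chute deg); printed as tool rows, n rows per call"""
    s=arm.get_state(); p=s['eef_pos']; Rt=R.from_euler('xyz',s['ee_rot']); y0=np.degrees(s['ee_rot'][2]-YAW)
    return [np.round(list(Rt.inv().apply(np.r_[c2w(x,y),z/1000+.1781]-p))+[-(yw-y0)],3).tolist() for x,y,z,yw in pts]
E
python3 - <<'E'
from h import *
s=st(); a=w2c(s['eef_pos']); b=np.array([-131,-160])
P=[(*(a+(b-a)*i/15),228,-5.5-84.5*min(1,i/10)) for i in range(1,16)]
for r in rows(P): print(r)
E
```

```text
t 0.6 chute [-553.2  493. ] tipz 0.2266 yaw_c -5.5 F [ 0.5 -0.5  0.1] w 0.087
[0.032, 0.041, -0.001, 8.419]
[0.064, 0.081, -0.001, 16.869]
[0.097, 0.122, -0.001, 25.319]
[0.129, 0.163, -0.001, 33.769]
[0.161, 0.203, -0.001, 42.219]
[0.193, 0.244, -0.001, 50.669]
[0.225, 0.284, -0.001, 59.119]
[0.258, 0.325, -0.001, 67.569]
[0.29, 0.366, -0.001, 76.019]
[0.322, 0.406, -0.001, 84.469]
[0.354, 0.447, -0.001, 84.469]
[0.387, 0.487, -0.001, 84.469]
[0.419, 0.528, -0.001, 84.469]
[0.451, 0.569, -0.001, 84.469]
[0.483, 0.609, -0.001, 84.469]
```

Call:
play_rows:
  targets:
    - [[0.032,0.041,0,8.4],[0.064,0.081,0,16.9],[0.097,0.122,0,25.3],[0.129,0.163,0,33.8],[0.161,0.203,0,42.2]]
  grip: 197

```text
t: 1.23
eef_pos: [0.2912, 0.4034, 0.4049]
ee_rot: [-3.141, 0.0, -1.035]
force: [1.1, 0.1, 0.4]
width: 0.0433
```

```bash
python3 - <<'E'
from h import *
s=st(); a=w2c(s['eef_pos']); y=np.degrees(s['ee_rot'][2]-YAW); b=np.array([-131,-160])
P=[(*(a+(b-a)*i/10),228,y-(90+y)*min(1,i/5)) for i in range(1,6)]
for r in rows(P): print(r)
E
```

```text
t 1.23 chute [-411.8  273.8] tipz 0.2268 yaw_c -48.0 F [1.1 0.1 0.4] w 0.043
[0.051, 0.008, -0.001, 8.401]
[0.102, 0.016, -0.001, 16.802]
[0.153, 0.025, -0.001, 25.203]
[0.204, 0.033, -0.001, 33.604]
[0.255, 0.041, -0.001, 42.005]
```

Call:
play_rows:
  targets:
    - [[0.051,0.008,0,8.4],[0.102,0.016,0,16.8],[0.153,0.025,0,25.2],[0.204,0.033,0,33.6],[0.255,0.041,0,42]]

```text
t: 1.85
eef_pos: [0.3871, 0.1637, 0.4052]
ee_rot: [-3.141, 0.001, -1.768]
force: [2.1, 0.4, 0.2]
width: 0.0198
```

```bash
python3 - <<'E'
from h import *
s=st(); a=w2c(s['eef_pos']); b=np.array([-131,-162])
P=[(*(a+(b-a)*i/5),228,-90) for i in range(1,6)]
for r in rows(P): print(r)
E
```

```text
t 1.85 chute [-270.8   57.6] tipz 0.2271 yaw_c -90.0 F [2.1 0.4 0.2] w 0.02
[0.044, -0.028, -0.001, 0.025]
[0.088, -0.056, -0.001, 0.025]
[0.132, -0.084, -0.001, 0.025]
[0.176, -0.112, -0.001, 0.025]
[0.22, -0.14, -0.001, 0.025]
```

Call:
play_rows:
  targets:
    - [[0.044,-0.028,0,0],[0.088,-0.056,0,0],[0.132,-0.084,0,0],[0.176,-0.112,0,0],[0.22,-0.14,0,0]]

```text
t: 2.48
eef_pos: [0.4825, -0.0791, 0.4051]
ee_rot: [-3.141, 0.0, -1.763]
force: [1.1, 0.9, 0.8]
width: 0.0201
```

```bash
python3 - <<'E'
from h import *
s=st(); p=cp('wrist'); print(p['position'],p['attitude'])
im,d=save('wrist','w1.png'); P=cloud('wrist',d,p)
s=st()
for q in ['tin']: print(q,[(np.round(o['xyz'],3),w2c(o['xyz']),round(o['score'],2)) for o in finder.find_in('wrist',q)])
m=(d>0)&(abs(P[...,2]-.131)<.007)&(np.hypot(P[...,0]-.494,P[...,1]+.016)<.07)
Q=P[m]; print(len(Q))
if len(Q): c,r=cv2.minEnclosingCircle((Q[:,:2]*1000).astype(np.float32)); print(c,r,w2c(np.array(c)/1000))
E
```

```text
t 2.48 chute [-129.6 -161.9] tipz 0.227 yaw_c -89.7 F [1.1 0.9 0.8] w 0.02
[ 0.46920638 -0.14497656  0.38502304] [2.88665092e+00 6.47015075e-04 2.94853634e+00]
t 2.52 chute [-127.4 -165.2] tipz 0.2266 yaw_c -89.8 F [ 3.6 -4.6  1.8] w 0.02
tin [(array([ 0.494, -0.037,  0.132]), array([-127. , -118.4]), 0.82), (array([ 0.43 , -0.229,  0.05 ]), array([-151.2, -319. ]), 0.71), (array([ 0.313, -0.219,  0.047]), array([-268.5, -332.1]), 0.65)]
1146
(495.2273864746094, -15.976364135742188) 34.1836051940918 [-129.5  -97.4]
```

View pics/w1.png

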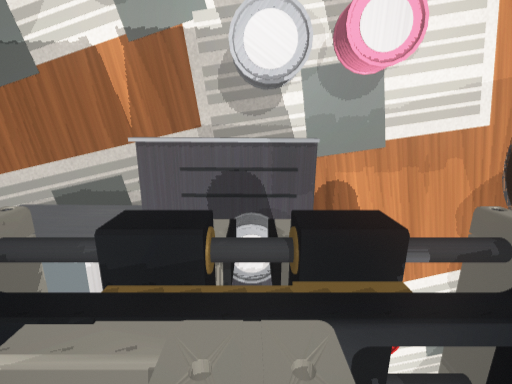

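The wrist view shows the tin between the fingers at (253,240), giving chute (-129.5,-97.4). The larger grey tin is at (270,38), away from the job. Now I'll go down.

Call:
play_rows:
  targets:
    - [[0,0,0.035,0],[0,0,0.07,0],[0,0,0.095,0],[0,0,0.107,0],[0,0,0.107,0]]

```text
t: 3.2
eef_pos: [0.4822, -0.0772, 0.2975]
ee_rot: [3.141, -0.0, -1.763]
force: [1.0, -1.0, -0.2]
width: 0.0198
```

```bash
python3 - <<'E'
from h import *
st()
E
```

```text
t 3.2 chute [-130.3 -160. ] tipz 0.1194 yaw_c -89.7 F [ 1.  -1.  -0.2] w 0.02
```

Call:
play_rows:
  targets:
    - [[-0.02,0,0,0],[-0.03,0,0,0],[-0.045,0,0,0],[-0.06,0,0,0],[-0.075,0,0,0]]

```text
t: 3.82
eef_pos: [0.4967, -0.0028, 0.2978]
ee_rot: [-3.141, 0.0, -1.763]
force: [0.1, 0.1, 1.0]
width: 0.0196
```

```bash
python3 - <<'E'
from h import *
st(); save('side','s1.png'); print([(np.round(o['xyz'],3),w2c(o['xyz']),round(o['score'],2)) for o in finder.find_in('side','tin')])
b=cv2.imread('pics/s1.png')[110:270,190:380]; cv2.imwrite('pics/s1c.png',cv2.resize(b,None,fx=3,fy=3,interpolation=cv2.INTER_CUBIC))
E
```

```text
t 3.83 chute [-130.6  -84.2] tipz 0.1197 yaw_c -89.7 F [0.1 0.1 1. ] w 0.02
[(array([ 0.301, -0.234,  0.05 ]), array([-277.2, -349.6]), 0.85), (array([0.359, 0.031, 0.039]), array([-272.2,  -77.9]), 0.7), (array([0.338, 0.207, 0.034]), array([-327.9,   90.3]), 0.67), (array([0.502, 0.008, 0.118]), array([-127.8,  -73. ]), 0.65), (array([ 0.426, -0.246,  0.052]), array([-152.4, -336.1]), 0.58)]
```

View pics/s1c.png

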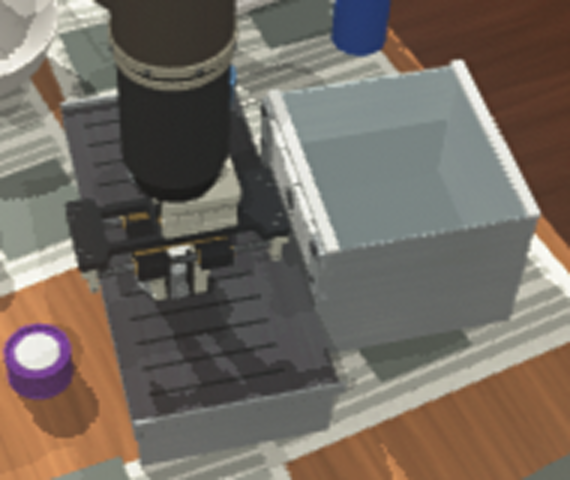

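The fingertips are behind the tin and pushing it left, with the gripper clear of everything. I'll finish the sideways push.

Call:
play_rows:
  targets:
    - [[-0.015,0,0,0],[-0.028,0,0,0],[-0.037,0,0,0],[-0.042,0,0,0],[-0.042,0,0,0]]

```text
t: 4.55
eef_pos: [0.5046, 0.0378, 0.2976]
ee_rot: [3.142, 0.0, -1.763]
force: [-0.2, 0.1, 0.3]
width: 0.0198
```

Call:
play_rows:
  targets:
    - [[0.02,0,0,0],[0.04,0,-0.01,0],[0.04,0,-0.06,0],[0.04,0.02,-0.105,-10],[0.04,0.04,-0.105,-20]]

```text
t: 5.18
eef_pos: [0.4577, 0.0046, 0.4069]
ee_rot: [-3.135, 0.001, -1.41]
force: [-0.6, -0.2, -1.7]
width: 0.0195
```

```bash
python3 - <<'E'
from h import *
s=st(); a=w2c(s['eef_pos']); y=np.degrees(s['ee_rot'][2]-YAW); b=np.array([-200,0])
P=[(*(a+(b-a)*i/5),225,y-y*i/7) for i in range(1,6)]
for r in rows(P): print(r)
E
```

```text
t 5.17 chute [-170.3  -84.6] tipz 0.2288 yaw_c -69.5 F [-0.6 -0.2 -1.7] w 0.02
[-0.018, -0.0, 0.004, -9.926]
[-0.036, -0.001, 0.004, -19.853]
[-0.054, -0.001, 0.004, -29.779]
[-0.072, -0.001, 0.004, -39.706]
[-0.09, -0.002, 0.004, -49.632]
```

Call:
play_rows:
  targets:
    - [[-0.018,0,0,-10],[-0.036,0,0,-20],[-0.054,0,0,-30],[-0.072,0,0,-40],[-0.09,0,0,-50]]

```text
t: 5.8
eef_pos: [0.4433, 0.0938, 0.4035]
ee_rot: [-3.141, -0.0, -0.537]
force: [-0.7, 0.6, -0.8]
width: 0.0202
```

Call:
play_rows:
  targets:
    - [[0,0,0,-10],[0,0,0,-19.5],[0,0,0,-19.5]]

```text
t: 6.18
eef_pos: [0.4435, 0.0936, 0.4033]
ee_rot: [-3.141, -0.001, -0.204]
force: [-0.4, 0.4, 0.5]
width: 0.0196
```

```bash
python3 - <<'E'
from h import *
s=st()
for n,f in [('wrist','w2.png'),('side','s2.png')]:
    p=cp(n); im,d=save(n,f); P=cloud(n,d,p)
    print(n,[(w2c(o['xyz']),round(o['xyz'][2],3),round(o['score'],2)) for o in finder.find_in(n,'tin')])
    c0=c2w(-130,0); m=(d>0)&(abs(P[...,2]-.131)<.006)&(np.hypot(P[...,0]-c0[0],P[...,1]-c0[1])<.055); Q=P[m]
    if len(Q): c,r=cv2.minEnclosingCircle((Q[:,:2]*1000).astype(np.float32)); print(len(Q),w2c(np.array(c)/1000),r)
st()
E
```

```text
t 6.17 chute [-2.017e+02 -1.000e-01] tipz 0.2252 yaw_c -0.4 F [-0.4  0.4  0.5] w 0.02
wrist [(array([-252. , -305.1]), 0.018, 0.86), (array([-148.9, -293.1]), 0.05, 0.8), (array([-246.9,  -51.7]), 0.026, 0.8), (array([-130.6,   -3.6]), 0.136, 0.62)]
4462 [-131.5    0.4] 33.891658782958984
side [(array([-150.7, -334.3]), 0.052, 0.98), (array([-132.9,   -8.2]), 0.131, 0.84), (array([-271.2,  -77.4]), 0.039, 0.83), (array([-279.2, -351. ]), 0.05, 0.61), (array([-330. ,   89.1]), 0.034, 0.55), (array([-115.2,   72.5]), 0.154, 0.55)]
329 [-133.3   -0.8] 35.7871208190918
t 6.38 chute [-201.7    0.5] tipz 0.2248 yaw_c -0.4 F [0.1 0.  0.2] w 0.02
```

View pics/w2.png

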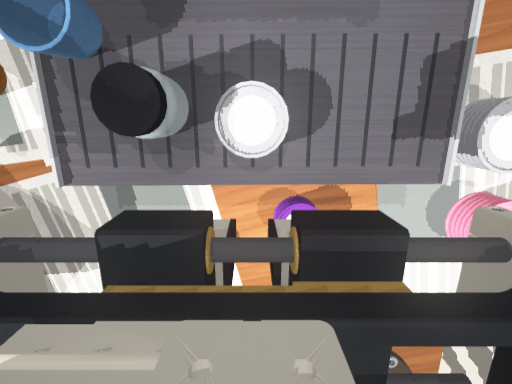

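The tin is at chute (-131.5, 0.4), centred on the opening, at wrist pixel (252,118). The jar and cup are undisturbed at (140,100) and (50,22). I'll go down behind it and push.

Call:
play_rows:
  targets:
    - [[0,0,0.04,0],[0,0,0.08,0],[0,0,0.1,0],[0.01,0,0.105,0],[0.02,0,0.105,0]]

```text
t: 7.0
eef_pos: [0.4643, 0.0908, 0.2982]
ee_rot: [-3.142, -0.001, -0.202]
force: [0.1, 0.5, -0.0]
width: 0.0202
```

Call:
play_rows:
  targets:
    - [[0.015,0,0,0],[0.03,0,0,0],[0.045,0,0,0],[0.06,0,0,0],[0.075,0,0,0]]

```text
t: 7.62
eef_pos: [0.5377, 0.0755, 0.2976]
ee_rot: [3.141, 0.0, -0.201]
force: [-1.3, 0.2, 0.6]
width: 0.0199
```

```bash
python3 - <<'E'
from h import *
s=st(); print(rows([(-15,0,120,0)]))
p=cp('wrist'); im,d=save('wrist','w3.png'); P=cloud('wrist',d,p)
c0=c2w(-65,0); m=(d>0)&(abs(P[...,2]-.131)<.006)&(np.hypot(P[...,0]-c0[0],P[...,1]-c0[1])<.055); Q=P[m]
if len(Q): c,r=cv2.minEnclosingCircle((Q[:,:2]*1000).astype(np.float32)); print(len(Q),w2c(np.array(c)/1000),r)
E
```

```text
t 7.62 chute [-105.8    0.6] tipz 0.1195 yaw_c -0.2 F [-1.3  0.2  0.6] w 0.02
[[0.091, 0.0, -0.001, -0.245]]
11874 [-68.4   0.6] 38.01082229614258
```

View pics/w3.png

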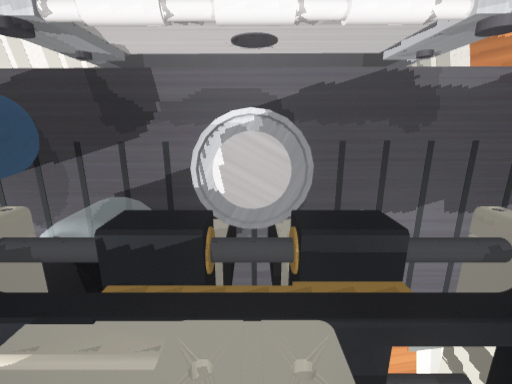

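The tin sits centred against the two fingertips at (252,170), between the jambs at about x=115 and x=395. I'll push on through the flap.

Call:
play_rows:
  targets:
    - [[0.012,0,0,0],[0.027,0,0,0],[0.042,0,0,0],[0.055,0,0,0],[0.067,0,0,0]]

```text
t: 8.3
eef_pos: [0.6032, 0.0622, 0.2976]
ee_rot: [3.141, 0.0, -0.201]
force: [-0.8, 0.9, 2.3]
width: 0.0197
```

Call:
play_rows:
  targets:
    - [[0.012,0,0,0],[0.02,0,0,0],[0.024,0,0,0],[0.024,0,0,0]]

```text
t: 8.8
eef_pos: [0.6259, 0.0575, 0.2975]
ee_rot: [3.142, 0.0, -0.201]
force: [0.4, -0.4, 0.5]
width: 0.02
```

```bash
python3 - <<'E'
from h import *
st(); save('wrist','w4.png'); print([(w2c(o['xyz']),round(o['xyz'][2],3),round(o['score'],2)) for o in finder.find_in('wrist','tin')])
save('scene','a4.png'); print([(w2c(o['xyz']),round(o['xyz'][2],3),round(o['score'],2)) for o in finder.find_in('scene','tin')])
a=cv2.resize(cv2.imread('pics/a4.png')[150:330,150:350],None,fx=2,fy=2.133); b=cv2.imread('pics/w4.png')
b=cv2.resize(b,(400,384)); a=cv2.resize(a,(400,384)); cv2.imwrite('pics/m4.png',np.hstack([b,a]))
E
```

```text
t 8.8 chute [-15.7   0.3] tipz 0.1194 yaw_c -0.2 F [ 0.4 -0.4  0.5] w 0.02
[]
[(array([-129.4, -311.3]), 0.054, 0.69), (array([-261.5, -328. ]), 0.048, 0.62), (array([-325.1,  109.8]), 0.034, 0.43)]
```

View pics/m4.png

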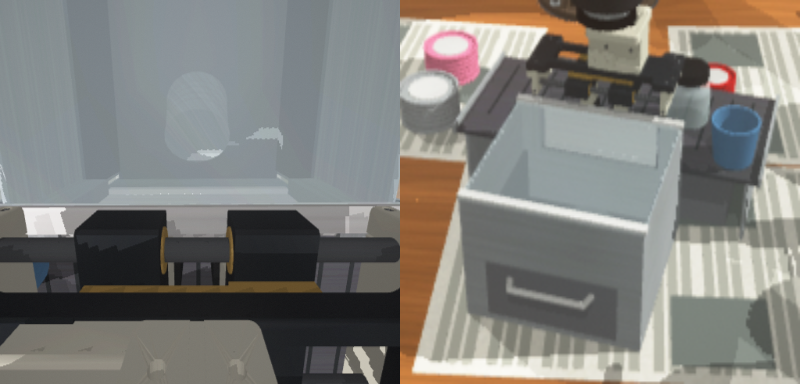

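Through the roof, the wrist view at (195,115) seems to show the tin down in the bin. In the scene view the flap hangs at (600,135). I'll draw out and verify.

Call:
play_rows:
  targets:
    - [[-0.02,0,0,0],[-0.06,0,0,0],[-0.12,0,0,0],[-0.17,0,-0.02,0],[-0.19,0,-0.07,0]]

```text
t: 9.62
eef_pos: [0.4365, 0.095, 0.3667]
ee_rot: [3.139, 0.004, -0.2]
force: [1.5, 1.6, 0.9]
width: 0.02
```

Call:
play_rows:
  targets:
    - [[0,0,-0.05,0],[0,0,-0.08,0],[0,0,-0.08,0],[0,0,-0.08,0],[0,0,-0.08,0]]

```text
t: 10.25
eef_pos: [0.4394, 0.0954, 0.4466]
ee_rot: [3.14, 0.001, -0.201]
force: [0.3, 0.6, 0.1]
width: 0.02
```

```bash
python3 - <<'E'
from h import *
st()
for n,f in [('scene','a5.png'),('side','b5.png')]:
    save(n,f)
    for q in ['tin','jar','teacup','flap']: print(n,q,[(w2c(o['xyz']),np.round(o['xyz'],3)[2],round(o['score'],2)) for o in finder.find_in(n,q)])
a=cv2.resize(cv2.imread('pics/a5.png')[150:330,150:350],(400,384)); b=cv2.resize(cv2.imread('pics/b5.png')[110:270,200:380],(400,384)); cv2.imwrite('pics/m5.png',np.hstack([a,b]))
# height cross-section inside the bin as seen by the side camera
E
```

```text
t 10.25 chute [-206.     0.9] tipz 0.2685 yaw_c -0.2 F [0.3 0.6 0.1] w 0.02
scene tin [(array([-128.2, -313. ]), np.float64(0.05), 0.67), (array([-261.4, -329.3]), np.float64(0.049), 0.64), (array([-328.7,  109.8]), np.float64(0.038), 0.56)]
scene jar [(array([-92.6,  99.6]), np.float64(0.15), 0.68), (array([-52.8, 351.8]), np.float64(0.091), 0.63), (array([  38.3, -448.8]), np.float64(0.067), 0.61)]
scene teacup [(array([-23.3, 174.7]), np.float64(0.133), 0.85), (array([-344.3,  402.7]), np.float64(0.052), 0.17)]
scene flap [(array([-344.4,  403.2]), np.float64(0.055), 0.37)]
side tin [(array([-151.1, -334.8]), np.float64(0.052), 0.88), (array([-270.5,  -79.1]), np.float64(0.035), 0.85), (array([-328.3,   88.1]), np.float64(0.036), 0.7), (array([-279.3, -351.6]), np.float64(0.05), 0.68)]
side jar [(array([-117.3,   71.7]), np.float64(0.152), 0.55)]
side teacup [(array([-47.7, 163.4]), np.float64(0.132), 0.72), (array([-119. ,   73.1]), np.float64(0.15), 0.44)]
side flap [(array([ 2.5, -7.6]), np.float64(0.139), 0.55)]
```

View pics/m5.png

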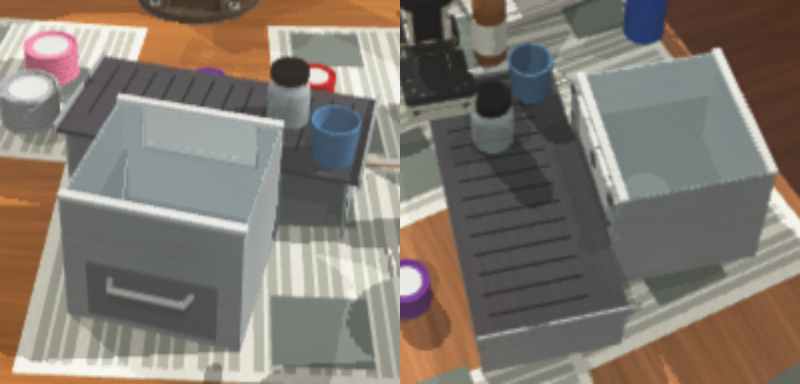

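The ledge is empty apart from the jar and the cup, and the flap hangs shut. The tin shows faintly through the clear roof at (648,182) in the side half of the picture. I'll hand in.

```bash
python3 -c "
from h import *
st(); print(job_done())"
```

```text
t 10.75 chute [-205.8    1.1] tipz 0.2695 yaw_c -0.2 F [0.1 0.1 0.3] w 0.02
the job is handed in; nothing more can be done
None
```

The small grey tin is in the bin and the flap hangs shut. I handed the job in at about 10.8 s, with no verdict reported.

With the fingertips 20 mm apart, I pushed the tin 98 mm along the ledge to the middle of the opening. From behind it I then pushed it through the flap until it fell off the sill, and drew the fingers out and up. I never gripped or lifted it. The force readings I took stayed within about 6 N.

**Last checks:**
- **Tin:** it is gone from the ledge, and its outline shows faintly through the clear roof on the bin floor. The networks no longer report it, so its place in the bin rests on the pictures alone.
- **Flap:** it looks shut in both camera views. The side camera's network places it upright in the plane of the opening. The scene camera's network did not find it and gave only a false, low-score hit elsewhere.
- **Jar and teacup:** the side camera finds both within a few mm of where they were at the start. The robot touched nothing else that I could see.

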